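Steady a hanging guitar neck over its cradle

TASK

Take the red-gripped prop out from under the freshly lacquered guitar neck and stand it upright on the black mat; the neck then swings freely on its hanger. Roll the trolley along the rail by its orange grip until the neck hangs centred over the yellow bar of the cradle, bring its swing to rest there by moving the trolley only, keep it hanging still for three seconds, then let go. Never touch the neck with the robot, let nothing else touch it once the prop is away, never let it swing wildly, and leave the bottle, can and tray alone.

Things in the scene. Friction and masses are not known exactly. Their poses are not given: they have to be found in the camera images.
- rail: Aluminium rail fixed on the bench: bar 20 x 660 x 20 mm, its centre 235 mm up, on two posts 28 mm square, 257 mm high, at y = +-345 mm, feet 110 x 70 x 12 mm. Origin on the bench under the bar's middle; y along the bar (yaw up to 0.12 rad off the world's), -x side to the robot. The trolley runs on it; the neck hangs 60 mm to its -x side.
- trolley (a joint): Position (m) of the blue trolley, 50 x 80 x 42 mm, along the rail's +y, 0 to 0.40 with hard stops; at 0 (the start) its centre is at y = -130 mm in the rail's frame. Nominal 0.35 kg, rolling friction 0.5 N plus 1 N s/m: it stays where it is left.
- grip (a point): Grip point on the trolley, 290 mm above the bench over the bar: upright orange block 30 (x) x 32 (y) x 60 mm, top 317 mm above the bench. Pinch from above, fingers closing along the rail. Axes parallel to the rail's.
- pivot (a point): Pivot of the hanger, on the trolley: on a steel pin, 60 mm to the rail's -x side of the grip point, 215 mm above the bench. The neck swings about it in the upright plane along the rail.
- swing (a joint): Swing angle (rad) about the rail's x axis: 0 = level, where it rests when free; positive = +y end up; starts at -0.30, -y end on the prop. Free: compound pendulum, centre of mass 28 mm below the pivot, radius of gyration about it 164 mm, period about 2.0 s (w = 3.2 rad/s), almost undamped. Trolley acceleration a (m/s2, to +y) adds angular acceleration -(w^2/g) a.
- neck: Lacquered guitar neck, 50 x 560 x 28 mm, brown with dark fingerboard and pale blue inlays, headstock to -y; nominal 0.6 kg, held rigidly in a steel bail of 0.06 kg. Origin on the pivot: underside 38 mm below it, fingerboard top 10 mm below; reaches 280 mm either way along its y axis and 25 mm in x (tuners 36 mm).
- prop: Loose prop, nominal 0.6 kg: steel foot 110 x 90 x 14 mm, wooden column 26 x 28 mm, red grip 30 (x) x 32 (y) mm from 237 to 287 mm up (the top). Felt arm, 16 mm thick, 233 mm up, reaches 83 mm to its +x under the neck's headstock. Origin: centre of the foot's underside. Pinch the grip from above, closing along y. Drawn 60 mm to -x it frees the neck, which drops and swings.
- mat: Black rubber mat fixed to the bench, 160 x 150 x 4 mm, on the robot's side of the rail, axes parallel to the rail's. Origin: centre of its underside. The prop goes to its middle, arm still pointing to +x.
- cradle: Low neck cradle fixed to the bench under the neck's path: plywood board 90 x 240 mm, two blue-padded cups 60 mm high, yellow bar across its middle. Origin: centre of its underside, y axis along the rail. The neck is centred when the pivot is above the yellow bar (y = 0 in this frame).
- glue: Bystander: white glue bottle with red cap, 56 mm diameter, 150 mm high; origin at the centre of its underside.
- lacquer: Bystander: steel can with blue label, 72 mm diameter, 90 mm high; origin at the centre of its underside.
- tray: Bystander: blue parts tray 120 x 90 x 30 mm; origin at the centre of its underside.

How it is judged:
By the outcome, as a careful person would: the job done as asked, in the order asked, and still so for the second after the job is handed in, with the robot touching nothing.
It also fails if it takes over 64 s, if anything falls off the work surface, if the arm or the gripper's body presses on something with over 40 N, if the wrist force passes 120 N, or if a joint passes its speed limit or range.

ROBOT

A 6-joint arm with a two-finger parallel gripper is mounted at the origin on the work surface. World frame = base frame: x ahead of the robot, y to its left, z up, the work surface at z = 0. Lengths are in mm, angles in degrees, forces in N, time in s.
With the tool pointing down it reaches from about 350 to 850 mm from the base axis. Payload 8.1 kg.
Tool frame: the origin (TCP) lies midway between the tips of the shut fingers; the grasp point (between the pads) lies 19 mm behind it; z points along the fingers, y is the line along which they close (so a half turn about z gives the same grasp; the last joint's range is limited). The gripper opens to 85 mm and grips with 20 to 120 N. Pads are 22 mm wide; open, the fingers measure 114 mm over their backs; the gripper's body (76 mm by 85 mm) begins 54 mm behind the grasp point. The pads swing forward as they close: fully open they stand 13 mm farther back than shut.
Start: joints at [-80.523, 7.471, 85.268, -0, 87.261, -4.893], TCP at [148.928, -581.228, 231.292] pointing down, gripper open.
Joint ranges: [-169.43, 169.43], [-51.17, 129.36], [1.28, 143.12], [-76.62, 256.62], [0, 156.53], [-152.29, 152.29]. Speed limits (degrees/s): [136.94, 136.94, 159.86, 180, 180, 180].

INTERFACE

Orientations are given as [roll, pitch, yaw] about the fixed x, y, z axes, in that order (R = Rz(yaw) Ry(pitch) Rx(roll)).
In Python, from bench import sensors, optics, r gives the robot as it stands.
- The arm moves only by the tool apply_moves, never from a script. Its argument "targets" is a list of rows, each a list of 7 numbers: the shift along the tool's x, y, z in mm, then the turn, a rotation vector about the tool's x, y, z in rad, then the closure, from 0 (fully open) to 1 (shut). In form: [[x, y, z, wx, wy, wz, claw], ...]. A call has 1 to 20 rows; each row shifts and turns the commanded pose from where the row before left it, along the tool's axes as they then stand; what a row does not reach is not made up. A row lasts 1/8 s, in which the tool goes at most 62.5 mm and 10.7 degrees, less where a joint would pass 70% of its speed; a pose out of reach is approached as far as the arm can. A call is refused whole if a number of a shift passes 62.5 or a number of a turn 0.188, either way. A call with a gripper value outside its range is refused whole. The fingers move at their own pace and stop on an object; "force" is the grip in N (left out, the last holds). Time passes only in rows, so rows that do not move let the fingers close. It gives the time, the measured TCP pose, the force, the opening and the grip force at its end, in the units of the state.
- sensors.sense(): the state, without advancing time (a new reading comes with each control period).
- optics.snapshot(name): name is "scene" or "top" or "wrist"; returns the picture (400x640x3 uint8, red, green, blue); there is no depth.
- optics.get_calibration(name): a dict with "camera_matrix" (3x3 intrinsics, pixels), "pose" (4x4, takes a point from camera to world coordinates). Camera axes: x right, y down, z forward; pixel columns grow to the right and rows downward; lengths in mm; the calibration is good to about 2 mm. A picture is of the moment at which its call begins: read the wrist's pose just before it. get_calibration takes no time and is no camera call; for the wrist camera it gives the pose at the moment of the call.
- r.hand_in(): hands the job in; it is judged then, once.
The state is a dict: "time": time; "joint_pos": joint angles; "qd": joint speeds; "joint_efforts": joint torques, N m; "tool_pos": TCP position; "tcp_rot": TCP orientation; "ft_force": force on the tool from outside, world axes, zero at the start; "wrist_torque": the same for the moment, N m; "finger_gap": finger opening in mm; "grip_force": force on a finger pad.
Only numpy, scipy, OpenCV 4.12 (cv2) and the standard library are available. Lean on these libraries where they do the work, as an engineer would, in place of code of your own. Each camera call takes 0.05 s, during which the arm holds its last target. There are 200 camera calls.

## Working session

There is one attempt and no reset: what is moved stays moved. The work goes in short steps, Python scripts to look and compute and a tool call to move; the robot and the scene stay as the last step left them, time stands still between calls to the robot, and variables do not carry over. Pictures are saved under pics/ and viewed, at most 10 in all, crops included, and the job is handed in when it is done.

Besides the shell and the picture viewer there is one more tool, called after "Call:" as name(argument=value, ...), one argument or row to a line, values as JSON. apply_moves: Moves the arm, as the interface text tells. Its arguments: {"type":"object","properties":{"targets":{"type":"array"},"force":{"type":"number"}},"required":["targets"]}

```bash
mkdir -p pics; ls
python3 - <<'E'
from bench import sensors, optics, r
import cv2
s=sensors.sense();print(s)
for n in("scene","top"):
    cv2.imwrite(f"pics/{n}0.png",optics.snapshot(n)[:,:,::-1]);c=optics.get_calibration(n);print(n,c)
E
```

```text
pics
{'time': 0.0, 'joint_pos': array([-8.05247120e+01,  7.51685929e+00,  8.53307789e+01,  1.44516493e-03,
        8.72613250e+01, -4.89155312e+00]), 'qd': array([-0.09553366,  0.03512452,  0.04705686, -0.06847267, -0.00784378,
       -0.12648487]), 'joint_efforts': array([-3.01580156e-03, -5.69404614e+01, -5.00553131e+01, -3.37064976e-04,
        1.53300102e-02, -5.39092227e-06]), 'tool_pos': array([ 148.83072192, -580.6688795 ,  230.21180712]), 'tcp_rot': array([-1.79891557e+02, -1.07294132e-02,  1.43667605e+01]), 'ft_force': array([ 0.59038588,  0.23276735, -0.25378637]), 'wrist_torque': array([ 0.02628585, -0.07840187, -0.03064845]), 'grip_force': 0.0, 'finger_gap': 85.48339084050379}
scene {'camera_matrix': array([[438.25494722,   0.        , 317.64571193],
       [  0.        , 438.25494722, 200.34302405],
       [  0.        ,   0.        ,   1.        ]]), 'pose': array([[ 1.74178988e-01,  7.32605320e-01, -6.57990217e-01,
         1.25479595e+03],
       [ 9.84674597e-01, -1.35558469e-01,  1.09726205e-01,
        -9.50470705e+01],
       [-8.81014474e-03, -6.67018251e-01, -7.44989285e-01,
         9.98151576e+02],
       [ 0.00000000e+00,  0.00000000e+00,  0.00000000e+00,
         1.00000000e+00]])}
top {'camera_matrix': array([[438.59013862,   0.        , 320.61162302],
       [  0.        , 438.59013862, 201.60327958],
       [  0.        ,   0.        ,   1.        ]]), 'pose': array([[-1.45550571e-02, -9.90192309e-01,  1.38950860e-01,
         3.82624319e+02],
       [-9.99746303e-01,  1.20226999e-02, -1.90468738e-02,
         2.35195322e+01],
       [ 1.71895035e-02, -1.39192837e-01, -9.90116092e-01,
         1.25104495e+03],
       [ 0.00000000e+00,  0.00000000e+00,  0.00000000e+00,
         1.00000000e+00]])}
```

View pics/scene0.png

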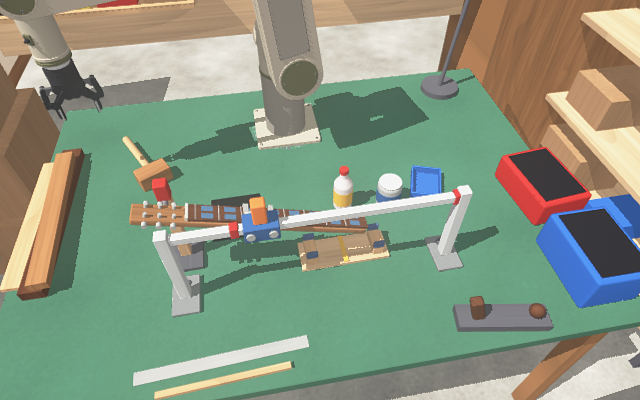

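View pics/top0.png

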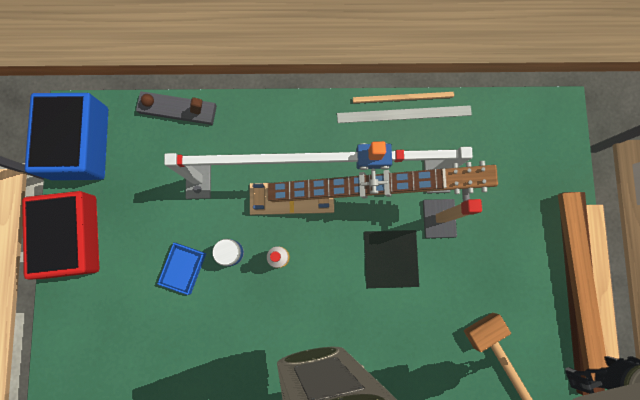

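The scene view shows the prop's red grip near (161,190), the orange grip at (258,210) and the yellow bar at (344,250). The top view shows the red grip at (472,207), the orange grip at (378,150), the mat at (391,259) and the bar near (292,206). I'll enlarge both to read the pixels more closely.

Run:
```python
import cv2
a=cv2.imread("pics/scene0.png")[165:285,120:400];cv2.imwrite("pics/sc.png",cv2.resize(a,None,fx=2.857,fy=2.857,interpolation=cv2.INTER_CUBIC))
a=cv2.imread("pics/top0.png")[130:300,240:510];cv2.imwrite("pics/tc.png",cv2.resize(a,None,fx=2.9,fy=2.9,interpolation=cv2.INTER_CUBIC))
```

```text
(no output)
```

View pics/sc.png

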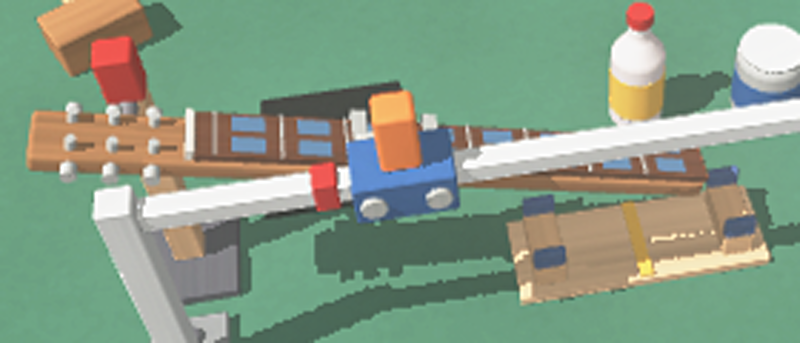

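View pics/tc.png

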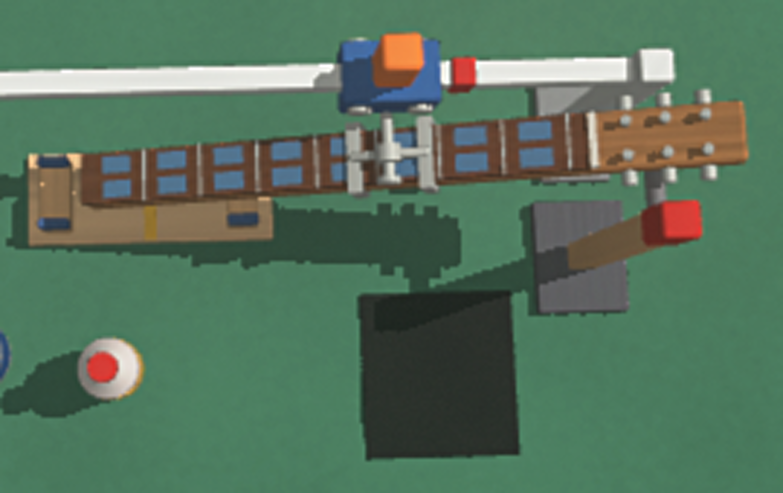

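The crops give me readable corners on the mat, cradle and post tops. Next I'll fit the two grips as boxes to colour masks in both views, and triangulate the other points.

```bash
cat > h.py <<'E'
from bench import sensors, optics, r
import cv2, numpy as np
from scipy.optimize import least_squares
cal={n:optics.get_calibration(n) for n in("scene","top")}
def proj(c,P):
    T=c["pose"]; q=(np.atleast_2d(P)-T[:3,3])@T[:3,:3]; q=q@c["camera_matrix"].T; return q[:,:2]/q[:,2:]
def ray(c,uv,z):
    T=c["pose"]; d=T[:3,:3]@np.linalg.solve(c["camera_matrix"],[*uv,1]); o=T[:3,3]; return o+d*(z-o[2])/d[2]
def tri(obs):
    A=[];b=[]
    for c,uv in obs:
        T=c["pose"];d=T[:3,:3]@np.linalg.solve(c["camera_matrix"],[*uv,1]);d/=np.linalg.norm(d);M=np.eye(3)-np.outer(d,d);A.append(M);b.append(M@T[:3,3])
    A=np.vstack(A);b=np.hstack(b);x,*_=np.linalg.lstsq(A,b,rcond=None);return x,np.linalg.norm(A@x-b)
def box(x,y,z,yaw,sx,sy,sz):
    c,s=np.cos(yaw),np.sin(yaw);return np.array([[x+c*a*sx/2-s*b*sy/2,y+s*a*sx/2+c*b*sy/2,z-k*sz] for a in(-1,1) for b in(-1,1) for k in(0,1)])
def hullm(uv):
    h=cv2.convexHull(uv.astype(np.float32));m=cv2.moments(h);return np.array([m["m10"]/m["m00"],m["m01"]/m["m00"],m["mu20"]/m["m00"],m["mu11"]/m["m00"],m["mu02"]/m["m00"],np.sqrt(m["m00"])])
def maskm(mask):
    m=cv2.moments(mask.astype(np.uint8),True);return np.array([m["m10"]/m["m00"],m["m01"]/m["m00"],m["mu20"]/m["m00"],m["mu11"]/m["m00"],m["mu02"]/m["m00"],np.sqrt(m["m00"])])
S=np.array([1,1,.2,.2,.2,1])
def fitbox(masks,x0,dims):
    ob={n:maskm(m) for n,m in masks.items()}
    f=lambda p:np.hstack([S*(hullm(proj(cal[n],box(*p,*dims)))-ob[n]) for n in masks])
    q=least_squares(f,x0,x_scale=[10,10,10,.1],diff_step=1e-4);return q.x,np.round(q.fun,2)
def cmask(img,lo,hi,roi):
    h=cv2.cvtColor(img,cv2.COLOR_BGR2HSV);m=cv2.inRange(h,lo,hi)
    if lo[0]==0 and hi[0]<9:m|=cv2.inRange(h,(172,lo[1],lo[2]),(180,255,255))
    k=np.zeros_like(m);x0,x1,y0,y1=roi;k[y0:y1,x0:x1]=1;m=m*k
    n,l,st,_=cv2.connectedComponentsWithStats(m);return l==1+np.argmax(st[1:,4])
E
cat > m.py <<'E'
from h import *
I={n:cv2.imread(f"pics/{n}0.png") for n in cal}
red=((0,150,70),(7,255,255));org=((8,170,120),(16,255,255))
mr={"scene":cmask(I["scene"],*red,(145,175,172,206)),"top":cmask(I["top"],*red,(455,490,192,220))}
mo={"scene":cmask(I["scene"],*org,(245,270,192,228)),"top":cmask(I["top"],*org,(366,390,138,160))}
print([m.sum() for m in (*mr.values(),*mo.values())])
g=tri([(cal["scene"],(258,205)),(cal["top"],(379,149))])[0]
p=tri([(cal["scene"],(161,187)),(cal["top"],(473,206))])[0]
print("red",fitbox(mr,[*p,0.0],(30,32,50)));print("orange",fitbox(mo,[*g,0.0],(30,32,60)))
s=lambda u,v:(120+u/2.857,165+v/2.857);t=lambda u,v:(240+u/2.9,130+v/2.9)
# post top centres z257
A=ray(cal["top"],t(656,65),257);B=ray(cal["top"],(170.5,159),257);print("posts",A,B,np.linalg.norm(A-B),"mid",(A+B)/2,"yaw",np.arctan2(*(-(A-B)[[0]],-(A-B)[[1]]))if 0 else np.arctan2(-(B-A)[0],(B-A)[1]))
print("posts scene",ray(cal["scene"],s(114,197),257))
m=[ray(cal["top"],t(*q),4) for q in((359,296),(510,291),(519,453),(367,459))];print("mat",np.mean(m,0),[np.linalg.norm(m[i]-m[i-1]) for i in range(4)],np.arctan2(-(m[0]-m[1])[0],(m[0]-m[1])[1]))
for z in(10,16):
  print("bar",z,[ray(cal["scene"],s(*q),z).round(1) for q in((629,203),(645,272))],[ray(cal["top"],t(*q),z).round(1) for q in((151,208),(151,240))])
  print("cr",[ray(cal["scene"],s(*q),z).round(1) for q in((522,293),(768,257))],[ray(cal["top"],t(*q),z).round(1) for q in((28,243),(273,240),(28,154))])
E
python3 m.py
```

```text
[np.int64(321), np.int64(262), np.int64(4), np.int64(168)]
red (array([ 505.06033221, -338.42230619,  287.73439375,    0.        ]), array([-0.17,  0.3 ,  1.2 , -0.01,  1.2 ,  2.53, -0.37,  0.38,  1.35,
        0.18,  0.66,  1.78]))
orange (array([ 629.61344936, -113.74741583,  327.82176434,    0.        ]), array([-3.56,  2.07,  4.23,  1.53, 13.75, 19.31, -4.75,  2.58,  2.06,
       -0.84,  3.47,  5.33]))
posts [ 634.18614083 -337.93349318  257.        ] [625.56778252 349.26772555 257.        ] 687.2552590786477 mid [629.87696168   5.66711619 257.        ] yaw 0.012540586770710517
posts scene [ 633.722439   -333.46657826  257.        ]
mat [ 391.39725203 -198.02033727    4.        ] [np.float64(157.4266526402475), np.float64(149.14563779397645), np.float64(156.9191237636825), np.float64(147.57043790230645)] 0.019678463489304337
bar 10 [array([526.7,  89.4,  10. ]), array([609.1,  87.3,  10. ])] [array([557.4,  81.1,  10. ]), array([525.7,  81.3,  10. ])]
cr [array([611.3, -30.4,  10. ]), array([613.4, 206. ,  10. ])] [array([524.3, 201.6,  10. ]), array([524.2, -38.4,  10. ]), array([612.8, 202.3,  10. ])]
bar 16 [array([531.1,  88.3,  16. ]), array([613. ,  86.2,  16. ])] [array([556.6,  80.9,  16. ]), array([525.,  81.,  16.])]
cr [array([615.2, -30.8,  16. ]), array([617.3, 204.2,  16. ])] [array([523.6, 200.7,  16. ]), array([523.5, -38.1,  16. ]), array([611.7, 201.4,  16. ])]
```

```bash
sed -i 's/diff_step=1e-4/diff_step=1e-3/' h.py; sed -i 's/org=.*$/org=((5,150,100),(18,255,255))/; s/,0\.0\]/,0.02]/g; s/(0,150,70)/(0,110,50)/' m.py
python3 - <<'E'
import cv2
h=cv2.cvtColor(cv2.imread("pics/scene0.png"),cv2.COLOR_BGR2HSV);print(h[194:226:4,256:262:2].tolist())
E
python3 m.py|head -5
python3 - <<'E'
import sys;sys.path.insert(0,'.')
from h import *
s=sensors.sense();c=optics.get_calibration("wrist");T=c["pose"]
from scipy.spatial.transform import Rotation as R
Rt=R.from_euler('xyz',s["tcp_rot"],degrees=True).as_matrix()
print("cam in tool",Rt.T@(T[:3,3]-s["tool_pos"]),Rt.T@T[:3,:3],c["camera_matrix"][0])
E
```

```text
[[[23, 14, 73], [38, 14, 74], [72, 83, 162]], [[17, 149, 254], [16, 150, 252], [16, 150, 250]], [[16, 148, 247], [16, 148, 247], [16, 149, 247]], [[17, 143, 248], [16, 146, 248], [16, 148, 248]], [[10, 163, 217], [10, 163, 216], [10, 162, 215]], [[10, 163, 216], [10, 162, 215], [10, 162, 214]], [[10, 162, 217], [10, 162, 215], [10, 162, 213]], [[10, 164, 216], [10, 164, 215], [10, 165, 215]]]
[np.int64(359), np.int64(280), np.int64(270), np.int64(263)]
red (array([ 5.05526284e+02, -3.37596736e+02,  2.88265683e+02,  2.40123138e-01]), array([-0.47,  0.12,  0.08,  0.65,  1.43,  0.49, -0.56,  0.19,  1.17,
       -0.44,  0.16,  0.62]))
orange (array([ 6.33575413e+02, -1.21869546e+02,  3.07955651e+02,  6.88589893e-02]), array([-0.92,  0.59,  0.71,  1.59,  4.37,  4.53, -1.22,  0.73,  0.96,
        0.24,  0.95,  1.79]))
cam in tool [  70.20200022    1.05733547 -141.42614832] [[ 4.97238566e-04 -9.60665098e-01 -2.77709060e-01]
 [ 9.99999876e-01  4.73615347e-04  1.52147611e-04]
 [-1.46356266e-05 -2.77709102e-01  9.60665215e-01]] [291.49097321   0.         320.05778117]
```

Call:
apply_moves(
  targets=[
    [0,0,-50,0,0,0.118,0],
    [0,0,-50,0,0,0.118,0],
    [0,0,-50,0,0,0,0],
    [40,-20,0,0,0,0,0],
    [50,-32,0,0,0,0,0],
    [50,-35,0,0,0,0,0],
    [50,-40,0,0,0,0,0],
    [50,-40,0,0,0,0,0],
    [50,-35,0,0,0,0,0],
    [40,-20,0,0,0,0,0],
    [30,-15,0,0,0,0,0],
    [0,0,0,0,0,0,0],
    [0,0,0,0,0,0,0],
  ],
)

```text
time: 1.72
tool_pos: [502.6, -341.0, 380.8]
tcp_rot: [-180.0, 0.1, 0.9]
ft_force: [-0.1, 1.4, 0.7]
finger_gap: 85.5
grip_force: 0.0
```

```bash
sed -i 's/org=.*$/org=((5,110,100),(20,255,255))/' m.py; python3 m.py|sed -n 1,5p
python3 - <<'E'
from h import *
c=optics.get_calibration("wrist");im=optics.snapshot("wrist")[:,:,::-1];s=sensors.sense();print(s["time"],s["tool_pos"],s["tcp_rot"]);cv2.imwrite("pics/w1.png",im);np.savez("w1.npz",K=c["camera_matrix"],T=c["pose"])
t=lambda u,v:(240+u/2.9,130+v/2.9)
print("foot",[ray(cal["top"],t(*q),14).round(1) for q in((532,202),(620,200),(627,311),(537,313))])
E
```

```text
[np.int64(359), np.int64(280), np.int64(407), np.int64(282)]
red (array([ 5.05526284e+02, -3.37596736e+02,  2.88265683e+02,  2.40123138e-01]), array([-0.47,  0.12,  0.08,  0.65,  1.43,  0.49, -0.56,  0.19,  1.17,
       -0.44,  0.16,  0.62]))
orange (array([ 6.32623146e+02, -1.22099805e+02,  3.17808286e+02,  6.91390785e-02]), array([-0.48,  0.26,  0.26,  0.28,  1.87,  0.98, -0.62,  0.3 ,  0.97,
        0.22,  0.58,  1.43]))
1.775 [ 502.30696383 -341.36597901  381.05018447] [-1.79992515e+02  3.88635189e-02  8.08751281e-01]
foot [array([ 558.3, -294.7,   14. ]), array([ 559.2, -382.1,   14. ]), array([ 449.7, -382.8,   14. ]), array([ 448.9, -294.4,   14. ])]
```

View pics/w1.png

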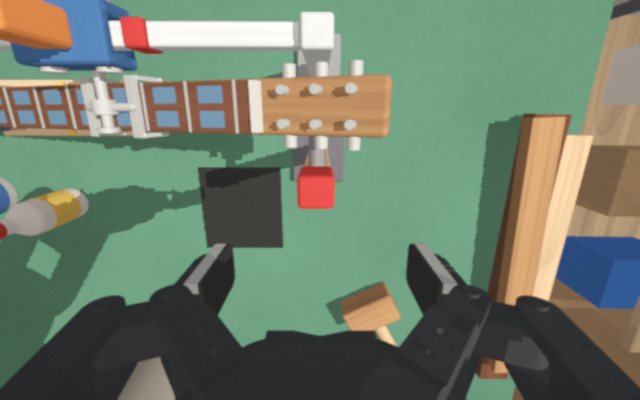

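The wrist view shows the red grip spanning (298..335, 168..208), just on the robot's side of the headstock, with the mat at (199..283, 168..247).

Run:
```python
from h import *
d=np.load("w1.npz");c=dict(camera_matrix=d["K"],pose=d["T"])
im=cv2.imread("pics/w1.png");print(im[164:212:2,316].tolist())
m=cmask(im,(0,110,50),(7,255,255),(280,350,150,215));print(m.sum())
cal["w"]=c
I={n:cv2.imread(f"pics/{n}0.png") for n in("scene","top")}
red=((0,110,50),(7,255,255))
ms={"w":m,"scene":cmask(I["scene"],*red,(145,175,172,206)),"top":cmask(I["top"],*red,(455,490,192,220))}
for k in (["w"],["w","top"],["w","scene"],["w","scene","top"]):
    f,rs=fitbox({n:ms[n] for n in k},[505,-338,287.5,.02],(30,32,50));print(k,f.round(2),rs)
for q in((301,181),(334,181),(333,208),(299,208)): print("red top",ray(c,q,287).round(1))
print("mat",[ray(c,q,4).round(1) for q in((199,168),(280,168),(283,247),(207,248))],"post",ray(c,(317,14),257),"headstock end",ray(c,(388,105),285))
```

```text
[[168, 170, 177], [112, 114, 165], [47, 48, 158], [48, 50, 161], [47, 49, 162], [49, 51, 167], [63, 67, 206], [76, 81, 232], [80, 85, 238], [81, 87, 239], [80, 85, 238], [80, 85, 238], [80, 86, 238], [80, 85, 238], [78, 84, 237], [79, 84, 237], [78, 83, 237], [79, 82, 237], [78, 83, 237], [77, 81, 236], [79, 82, 236], [74, 78, 230], [90, 109, 191], [133, 164, 121]]
1492
['w'] [ 5.0255e+02 -3.3813e+02  2.6874e+02  1.0000e-02] [-0.   -0.09 -0.48 -0.01  0.53 -0.22]
['w', 'top'] [ 5.0487e+02 -3.3938e+02  2.7468e+02  2.1000e-01] [ 0.63 -0.62  0.57  1.08  1.3   0.48 -1.87  1.22  0.93 -0.3   0.08  0.44]
['w', 'scene'] [ 5.0399e+02 -3.3874e+02  2.7646e+02  2.0000e-01] [-0.09  0.73  0.79  1.02  1.9   0.78  0.46  3.18  0.08  0.45  1.18  0.49]
['w', 'scene', 'top'] [ 5.0504e+02 -3.3909e+02  2.7859e+02  2.1000e-01] [ 0.26  0.26  1.21  1.08  2.29  1.09  0.03  2.9   0.09  0.49  1.23  0.5
 -1.4   0.94  1.   -0.3   0.11  0.53]
red top [ 517.4 -326.2  287. ]
red top [ 517.8 -353.5  287. ]
red top [ 494.2 -353.3  287. ]
red top [ 493.8 -324.4  287. ]
mat [array([ 471.3, -124.4,    4. ]), array([ 473.6, -270.4,    4. ]), array([ 317.4, -272.6,    4. ]), array([ 313. , -124.2,    4. ])] post [ 647.94259556 -337.47324319  257.        ] headstock end [ 578.54782332 -393.80862499  285.        ]
```

Call:
apply_moves(
  targets=[
    [2,-2.5,30,0,0,0,0],
    [0,0,40,0,0,0,0],
    [0,0,40,0,0,0,0],
    [0,0,23,0,0,0,0],
    [0,0,0,0,0,0,0],
    [0,0,0,0,0,0,0.5],
    [0,0,0,0,0,0,1],
    [0,0,0,0,0,0,1],
    [0,0,0,0,0,0,1],
    [0,0,0,0,0,0,1],
  ],
  force=70,
)

```text
time: 3.02
tool_pos: [505.5, -338.5, 249.7]
tcp_rot: [179.9, -0.1, 0.9]
ft_force: [-1.2, 1.6, 6.2]
finger_gap: 31.2
grip_force: 71.1
```

Call:
apply_moves(
  targets=[
    [-6,0,0,0,0,0,1],
    [-16,0,0,0,0,0,1],
    [-26,0,0,0,0,0,1],
    [-28,0,0,0,0,0,1],
    [-20,0,0,0,0,0,1],
    [-10,0,-4,0,0,0,1],
    [-4.3,-10,-8,0,0,0,1],
    [0,-22,-6,0,0,0,1],
    [0,-32,0,0,0,0,1],
    [0,-32,0,0,0,0,1],
    [0,-26,0,0,0,0,1],
    [0,-14,0,0,0,0,1],
    [0,-6.3,4,0,0,0,1],
    [0,0,6,0,0,0,1],
    [0,0,0,0,0,0,1],
    [0,0,0,0,0,0,1],
  ],
)

```text
time: 5.03
tool_pos: [392.4, -198.2, 256.1]
tcp_rot: [-180.0, 0.0, 0.8]
ft_force: [-0.1, 0.5, -7.0]
finger_gap: 31.1
grip_force: 70.9
```

Run:
```python
from h import *
a=optics.snapshot("scene")[:,:,::-1];b=optics.snapshot("top")[:,:,::-1];print(sensors.sense()["tool_pos"],sensors.sense()["time"])
cv2.imwrite("pics/s2.png",a);cv2.imwrite("pics/t2.png",b)
f=lambda x:cv2.resize(x,None,fx=2,fy=2,interpolation=cv2.INTER_CUBIC)
cv2.imwrite("pics/c2.png",np.vstack([f(a[150:290,110:450]),f(b[140:290,240:580])]))
```

```text
[ 392.53322328 -198.12594083  256.3052392 ] 5.125
```

View pics/c2.png

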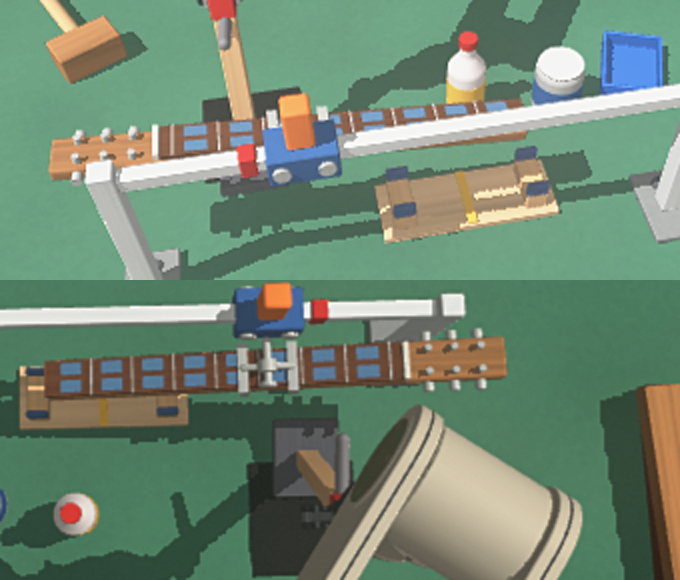

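The top view shows the foot at about (376..409, 210..248), ahead of the mat's middle, so the prop has tilted in the pinch with its foot lagging to +x. I'll fit that tilt.

Run:
```python
from h import *
piv=np.array([392.4,-198.2,275.5])
def pts(phi,dx=0,dy=0):
    L=np.array([[55,45,14],[55,-45,14],[-55,-45,14],[-55,45,14],[15,0,287]],float)-[0,0,269]
    c,s=np.cos(phi),np.sin(phi); Q=np.c_[L[:,0]*c-L[:,2]*s,L[:,1],L[:,0]*s+L[:,2]*c]
    return Q+piv
obs=np.array([(376.5,210),(409,210),(409,247.5),(377.5,248.5)])
for d in range(0,26,4):
    p=pts(np.radians(d));print(d,proj(cal["top"],p[:4]).round(0).tolist(),proj(cal["scene"],p[:4]).round(0).tolist())
```

```text
0 [[376.0, 239.0], [408.0, 239.0], [409.0, 278.0], [377.0, 279.0]] [[251.0, 224.0], [220.0, 229.0], [219.0, 200.0], [249.0, 196.0]]
4 [[376.0, 233.0], [408.0, 232.0], [409.0, 272.0], [377.0, 272.0]] [[252.0, 228.0], [220.0, 233.0], [219.0, 206.0], [249.0, 201.0]]
8 [[376.0, 226.0], [408.0, 226.0], [408.0, 265.0], [376.0, 266.0]] [[252.0, 232.0], [219.0, 236.0], [219.0, 210.0], [250.0, 206.0]]
12 [[376.0, 220.0], [408.0, 220.0], [408.0, 259.0], [376.0, 259.0]] [[252.0, 235.0], [219.0, 240.0], [220.0, 215.0], [250.0, 211.0]]
16 [[376.0, 214.0], [409.0, 213.0], [408.0, 252.0], [376.0, 253.0]] [[252.0, 238.0], [219.0, 243.0], [220.0, 220.0], [251.0, 216.0]]
20 [[376.0, 208.0], [409.0, 207.0], [408.0, 246.0], [376.0, 246.0]] [[252.0, 240.0], [218.0, 245.0], [220.0, 224.0], [251.0, 220.0]]
24 [[377.0, 202.0], [410.0, 202.0], [408.0, 239.0], [376.0, 240.0]] [[252.0, 243.0], [218.0, 248.0], [220.0, 228.0], [251.0, 224.0]]
```

Call:
apply_moves(
  targets=[
    [-2,0,-5,0,0,0,1],
    [-6,0,-5,0,0,0,1],
    [0,0,0,0,-0.07,0,1],
    [0,0,0,0,-0.1,0,1],
    [0,0,0,0,-0.1,0,1],
    [0,0,0,0,-0.053,0,1],
    [0,0,0,0,0,0,1],
    [0,0,0,0,0,0,1],
  ],
)

```text
time: 6.12
tool_pos: [384.9, -198.0, 266.8]
tcp_rot: [180.0, 18.4, 0.8]
ft_force: [-0.5, -0.5, -6.1]
finger_gap: 31.3
grip_force: 70.9
```

Run:
```python
from h import *
a=optics.snapshot("scene")[:,:,::-1];b=optics.snapshot("top")[:,:,::-1];print(sensors.sense()["tool_pos"],sensors.sense()["time"])
cv2.imwrite("pics/s3.png",a);cv2.imwrite("pics/t3.png",b)
f=lambda x:cv2.resize(x,None,fx=3,fy=3,interpolation=cv2.INTER_CUBIC)
cv2.imwrite("pics/c3.png",np.hstack([f(a[130:290,150:280]),f(b[150:310,340:470])]))
```

```text
[ 384.57946942 -197.98398879  266.90585868] 6.225
```

View pics/c3.png

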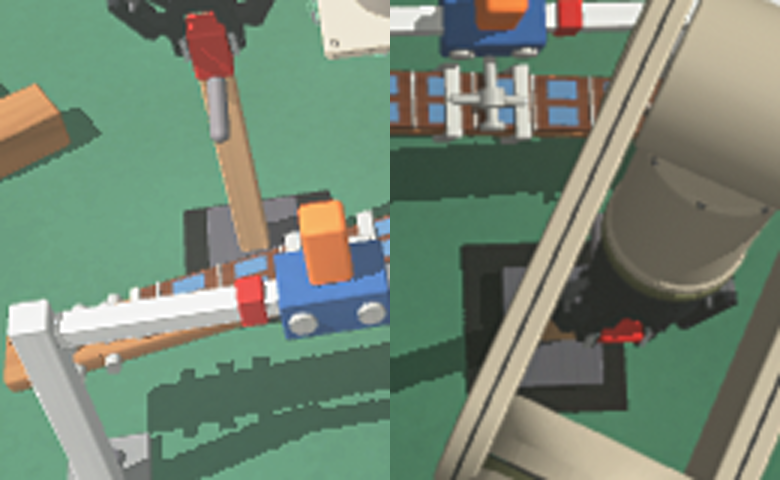

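The prop is upright again over the mat, with its foot about 4 mm too far to -y. I'll shift it and lower it.

Call:
apply_moves(
  targets=[
    [0,-3,2,0,0,0,1],
    [1,-1.5,4,0,0,0,1],
    [0.9,0,4,0,0,0,1],
    [0.3,0,1,0,0,0,1],
    [0,0,0,0,0,0,1],
    [0,0,0,0,0,0,1],
  ],
)

```text
time: 6.98
tool_pos: [383.2, -193.4, 255.3]
tcp_rot: [180.0, 18.5, 0.8]
ft_force: [-0.7, 0.0, -6.9]
finger_gap: 31.3
grip_force: 70.9
```

Call:
apply_moves(
  targets=[
    [0.3,0,1,0,0,0,1],
    [0.3,0,1,0,0,0,1],
    [0,0,0,0,0,0,1],
  ],
)

```text
time: 7.35
tool_pos: [383.1, -193.4, 253.6]
tcp_rot: [180.0, 18.5, 0.8]
ft_force: [-0.5, -0.1, -1.3]
finger_gap: 31.8
grip_force: 71.5
```

Call:
apply_moves(
  targets=[
    [0.3,0,1,0,0,0,1],
    [0,0,0,0,0,0,1],
    [0,0,0,0,0,0,0.55],
    [0,0,0,0,0,0,0.4],
    [0,0,0,0,0,0,0],
    [0,0,0,0,0,0,0],
    [0,0,-15,0,0,0,0],
    [0,0,-35,0,0,0,0],
    [0,0,-40,0,0,0,0],
    [0,0,0,0,0.1,0,0],
    [0,0,0,0,0.123,0,0],
    [0,0,0,0,0.1,0,0],
  ],
)

```text
time: 8.85
tool_pos: [412.2, -193.1, 339.2]
tcp_rot: [179.9, -0.3, 0.9]
ft_force: [-0.1, -0.3, 0.0]
finger_gap: 85.1
grip_force: 0.0
```

Run:
```python
from h import *
a=optics.snapshot("scene")[:,:,::-1];b=optics.snapshot("top")[:,:,::-1];s=sensors.sense();print(s["tool_pos"],s["tcp_rot"],s["time"])
cv2.imwrite("pics/s4.png",a);cv2.imwrite("pics/t4.png",b)
f=lambda x:cv2.resize(x,None,fx=3,fy=3,interpolation=cv2.INTER_CUBIC)
cv2.imwrite("pics/c4.png",np.hstack([f(a[130:290,150:280]),f(b[150:310,340:470])]))
```

```text
[ 411.19031173 -193.2484419   339.53591022] [179.88747141  -0.25610261   0.78284538] 8.95
```

View pics/c4.png

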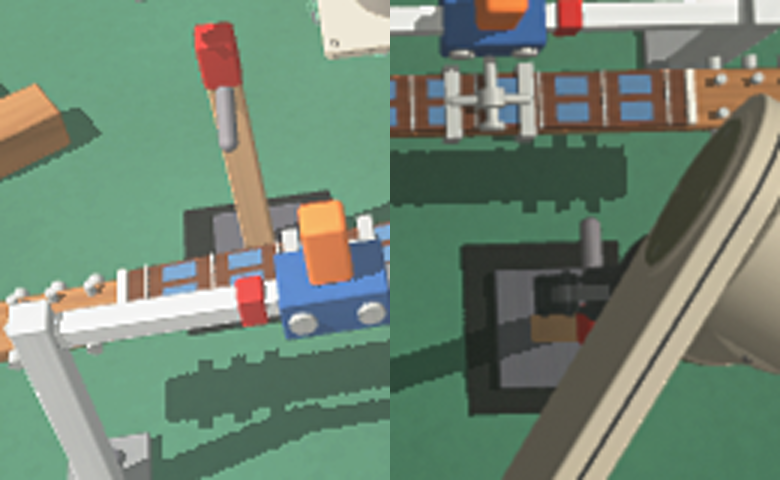

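The prop now stands on the mat: in the top crop the foot is at (496..., 269–387) inside the mat at (462..., 243–413), so the margins are even. Next is the trolley grip.

Call:
apply_moves(
  targets=[
    [0,0,-30,0,0,0,0],
    [30,-7,0,0,0,0,0],
    [50,-15,0,0,0,0,0],
    [50,-15,0,0,0,0,0],
    [50,-15,0,0,0,0,0],
    [30,-10,0,0,0,0,0],
    [12,-5,0,0,0,0,0],
    [0,0,20,0,0,0,0],
    [0,0,35,0,0,0,0],
    [0,0,33,0,0,0,0],
    [0,0,10,0,0,0,0],
    [0,0,0,0,0,0,0],
    [0,0,0,0,0,0,0.3],
    [0,0,0,0,0,0,0.5],
    [0,0,0,0,0,0,1],
    [0,0,0,0,0,0,1],
    [0,0,0,0,0,0,1],
  ],
  force=60,
)

```text
time: 11.08
tool_pos: [633.0, -121.3, 270.9]
tcp_rot: [-179.9, -0.1, 0.9]
ft_force: [-2.0, 6.6, 5.2]
finger_gap: 31.3
grip_force: 62.3
```

```bash
cat > sw.py <<'E'
from h import *
import glob,os
YAW=0.014
def neck(theta,g,P):  # neck-frame points -> world; g = grip xy
    c,s=np.cos(theta),np.sin(theta);P=np.atleast_2d(P).astype(float)
    Q=np.c_[P[:,0],P[:,1]*c-P[:,2]*s,P[:,1]*s+P[:,2]*c]
    cy,sy=np.cos(YAW),np.sin(YAW);Q[:,0]-=60
    return np.c_[g[0]+cy*Q[:,0]-sy*Q[:,1],g[1]+sy*Q[:,0]+cy*Q[:,1],215+Q[:,2]]
def grid(ys):
    X,Y=np.meshgrid(np.arange(-24,25,2.),ys);return np.c_[X.ravel(),Y.ravel(),np.full(X.size,-10.)]
def samp(img,uv):
    return cv2.remap(img,uv[:,0].astype(np.float32),uv[:,1].astype(np.float32),cv2.INTER_LINEAR).reshape(len(uv),-1).astype(float)
def angle(img,g,ref,gref,tref,Y,th=np.arange(-.45,.451,.01)):
    P=grid(Y);a=samp(cv2.GaussianBlur(ref,(0,0),.8),proj(cal["scene"],neck(tref,gref,P)));im=cv2.GaussianBlur(img,(0,0),.8)
    a=(a-a.mean(0))
    def ncc(t):
        b=samp(im,proj(cal["scene"],neck(t,g,P)));b=b-b.mean(0);return (a*b).sum()/np.sqrt((a*a).sum()*(b*b).sum())
    v=np.array([ncc(t) for t in th]);t0=th[v.argmax()]
    for st in(.003,.001):
        tt=t0+st*np.arange(-4,5);v=np.array([ncc(t) for t in tt]);t0=tt[v.argmax()]
    p=np.polyfit(tt-t0,v,2);return (t0-p[1]/2/p[0] if p[0]<0 else t0),v.max()
def record(n,tag):
    out=[]
    for i in range(n):
        t=sensors.sense()["time"];im=optics.snapshot("scene")[:,:,::-1].copy();out.append(im);np.save(f"fr_{tag}_{i}_{t:.3f}.npy",im)
def load(tag):
    fs=sorted(glob.glob(f"fr_{tag}_*.npy"),key=lambda f:int(f.split("_")[2]));return [float(f.split("_")[3][:-4]) for f in fs],[np.load(f) for f in fs]
def fit(t,a,t0,w=None):
    f=lambda p:p[0]*np.cos(p[3]*(t-t0))+p[1]*np.sin(p[3]*(t-t0))+p[2]-a
    if w is None:q=least_squares(f,[.1,.1,0,3.2])
    else:
        M=np.c_[np.cos(w*(t-t0)),np.sin(w*(t-t0)),np.ones(len(t))];s=np.linalg.lstsq(M,a,rcond=None)[0];return s,(M@s-a).std()
    return q.x,q.fun.std()
E
cat > go1.py <<'E'
from sw import *
g=(632.5,-121.5);ref=cv2.imread("pics/scene0.png")
if not glob.glob("fr_A_*"):record(20,"A")
T,F=load("A")
T=[5.03,6.125,8.85]+T;F=[cv2.imread(f"pics/s{i}.png") for i in(2,3,4)]+F
Y=np.r_[np.arange(-275,-90,3.),np.arange(120,275,3.)]
Y1=np.arange(-275,-90,3.)
o=np.array([(t,*angle(f,g,ref,g,-.3,Y),*angle(f,g,ref,g,-.3,Y1)) for t,f in zip(T,F)]);print(o.round(3))
np.save("o1.npy",o);print(fit(o[:,0],o[:,1],o[-1,0]),fit(o[:,0],o[:,3],o[-1,0]))
E
python3 go1.py
```

```text
[[ 5.03  -0.297  0.751 -0.104  0.938]
 [ 6.125 -0.303  0.746 -0.396  0.209]
 [ 8.85  -0.305  0.735  0.063  0.353]
 [11.075 -0.304  0.746 -0.192  0.971]
 [11.125 -0.289  0.792 -0.235  0.983]
 [11.175 -0.288  0.891 -0.271  0.984]
 [11.225 -0.304  0.933 -0.302  0.99 ]
 [11.275 -0.317  0.927 -0.324  0.983]
 [11.325 -0.325  0.913 -0.338  0.982]
 [11.375 -0.329  0.906 -0.344  0.98 ]
 [11.425 -0.328  0.909 -0.341  0.981]
 [11.475 -0.321  0.923 -0.33   0.983]
 [11.525 -0.308  0.934 -0.31   0.984]
 [11.575 -0.293  0.913 -0.283  0.986]
 [11.625 -0.283  0.829 -0.249  0.982]
 [11.675 -0.303  0.758 -0.208  0.975]
 [11.725 -0.305  0.721 -0.163  0.965]
 [11.775 -0.313  0.691 -0.113  0.95 ]
 [11.825 -0.322  0.692 -0.067  0.809]
 [11.875 -0.328  0.687 -0.016  0.555]
 [11.925 -0.332  0.692  0.045  0.375]
 [11.975 -0.332  0.698  0.103  0.285]
 [12.025 -0.329  0.703  0.15   0.224]]
(array([-9.49139175e-03, -6.92058392e-04, -3.11160460e-01,  2.96164862e+00]), np.float64(0.013592967111263721)) (array([ 0.19361545,  0.15671657, -0.10052154,  3.70475842]), np.float64(0.03194661231815818))
```

Run:
```python
from sw import *
o=np.load("o1.npy");k=(o[:,4]>.93);t,a=o[k,0],o[k,3];t[0]=5.025
print(fit(t,a,11));
for w in(3.1,3.15,3.2,3.25,3.3):
    s,e=fit(t[1:],a[1:],11,w);print(w,s,e,np.hypot(*s[:2]),"pred s2",s@[np.cos(w*(t[0]-11)),np.sin(w*(t[0]-11)),1])
# cal check of grip / bar
P=np.array([[0,0,290]])
s=lambda u,v:(120+u/2.857,165+v/2.857);tt=lambda u,v:(240+u/2.9,130+v/2.9)
I={n:cv2.imread(f"pics/{n}0.png") for n in("scene","top")};org=((5,110,100),(20,255,255))
mo={"scene":cmask(I["scene"],*org,(245,270,192,228)),"top":cmask(I["top"],*org,(366,390,138,160))}
for n in mo:
    ob=maskm(mo[n]);q=least_squares(lambda p:hullm(proj(cal[n],box(p[0],p[1],317,.014,30,32,60)))[:2]-ob[:2],[632,-122]);print(n,q.x)
```

```text
(array([-1.20153829e-01, -3.22928955e-01,  3.11274205e-04,  3.16273618e+00]), np.float64(0.000251231891407694))
3.1 [-0.13250086 -0.33162411  0.01297616] 0.0003160559935649941 0.35711486495353617 pred s2 -0.21903749804807357
3.15 [-0.12259905 -0.32467079  0.00282247] 0.00026876700047485995 0.347047039733041 pred s2 -0.12891635257978507
3.2 [-0.11317234 -0.31790859 -0.00685997] 0.00024110394228947198 0.33745199306682516 pred s2 -0.030986499671674078
3.25 [-0.10419193 -0.31132868 -0.01609995] 0.00024162859119179726 0.32830094219921635 pred s2 0.06392711709014127
3.3 [-0.0956312  -0.3049228  -0.02492409] 0.00027171152902588213 0.3195672688642449 pred s2 0.1459168201220924
scene [ 631.29407334 -122.        ]
top [ 632. -122.]
```

```bash
cat > plan.py <<'E'
from sw import *
W=3.163;G=9.81
def plan(c,s,t0,ts,D,n,lag=0.0,idle=0,nlim=None,extra=6):
    # theta=c cos W(t-t0)+s sin W(t-t0); rows start at ts; returns row shifts (m along +y) 
    K=W*W/G;te=ts+np.arange(n)/8+lag
    # response of a row displacement v=d/dt over 1/8 s: theta(t)= -K*int v(tau) cos W(t-tau) dtau (after end)
    tm=te+1/16;sc=np.sinc(W/8/2/np.pi)
    A=np.vstack([-K*sc*np.cos(W*(tm-t0)),-K*sc*np.sin(W*(tm-t0)),np.ones(n)]);b=np.array([-c,-s,D])
    L=np.vstack([np.eye(n)[0],np.diff(np.eye(n),axis=0),np.eye(n)[-1]]);Q=L.T@L+1e-6*np.eye(n)
    KKT=np.block([[Q,A.T],[A,np.zeros((3,3))]]);d=np.linalg.solve(KKT,np.r_[np.zeros(n),b])[:n];return d
def sim(c,s,t0,ts,d,lag=0.0,T=6.):
    dt=1/400;t=t0;th,om=c,s*W;out=[]
    # velocity piecewise-linear smoothed: use row-mean velocity
    x=0;v0=0
    ths=[];k=0
    y=c+1j*s
    K=W*W/G
    def theta(tt):
        r=c*np.cos(W*(tt-t0))+s*np.sin(W*(tt-t0))
        for i,di in enumerate(d):
            a=ts+lag+i/8;b=min(a+1/8,tt)
            if b>a: r-=K*di*8*(np.sin(W*(tt-a))-np.sin(W*(tt-b)))/W
        return r
    tt=np.arange(t0,ts+T,.025);return tt,np.array([theta(q) for q in tt])
E
python3 - <<'E'
from plan import *
I={n:cv2.imread(f"pics/{n}0.png") for n in("scene","top")};org=((5,110,100),(20,255,255))
mo={"scene":cmask(I["scene"],*org,(245,270,192,228)),"top":cmask(I["top"],*org,(366,390,138,160))}
for n in mo:
    ob=maskm(mo[n]);q=least_squares(lambda p:hullm(proj(cal[n],box(p[0],p[1],317,.014,30,32,60)))[:2]-ob[:2],[632,-122],diff_step=2e-3);print(n,q.x,q.fun)
# yellow bar mask centroid
for n,roi in(("scene",(335,350,234,262)),("top",(285,300,198,216))):
    h=cv2.cvtColor(I[n],cv2.COLOR_BGR2HSV);m=cv2.inRange(h,(21,150,90),(32,255,255));x0,x1,y0,y1=roi;mm=np.zeros_like(m);mm[y0:y1,x0:x1]=m[y0:y1,x0:x1]
    ys,xs=np.nonzero(mm);print(n,len(xs),xs.mean(),ys.mean(),[ray(cal[n],(xs.mean()+0,ys.mean()),z).round(1) for z in(10,16,20)])
    for r_ in np.unique(ys):print((int(r_),round(xs[ys==r_].mean(),1),int((ys==r_).sum())),end=" ")
    print()
ts=sensors.sense()["time"];print("t",ts,sensors.sense()["tool_pos"],sensors.sense()["ft_force"])
for n in(16,20,26,32,40):
  for idle in range(0,16,2):
    d=plan(-.12,-.323,11,ts+idle/8,.205,n);x=np.cumsum(d);tt,th=sim(-.12,-.323,11,ts+idle/8,d,T=7)
    print(n,idle,"x",x.min().round(3),x.max().round(3),"dmax",abs(d).max().round(4),"th",abs(th[tt>ts]).max().round(3),"end",abs(th[-40:]).max().round(4))
E
```

```text
scene [ 631.3455152  -120.57384068] [ 3.03779188e-08 -1.59458546e-06]
top [ 633.52041173 -123.62213334] [-5.08799349e-06  2.23918477e-06]
scene 0 nan nan [array([nan, nan, nan]), array([nan, nan, nan]), array([nan, nan, nan])]

top 7 291.0 203.71428571428572 [array([551.7,  84.2,  10. ]), array([550.9,  83.9,  16. ]), array([550.4,  83.7,  20. ])]
(201, np.float64(291.5), 2) (203, np.float64(290.5), 2) (205, np.float64(291.0), 1) (206, np.float64(291.0), 1) (207, np.float64(291.0), 1) 
t 12.075 [ 632.96687713 -121.23322382  270.8689263 ] [-1.5998533   6.76572754  5.12924551]
16 0 x 0.034 0.294 dmax 0.0638 th 0.262 end 0.0
16 2 x 0.035 0.205 dmax 0.0524 th 0.34 end 0.0
16 4 x -0.061 0.205 dmax 0.0629 th 0.345 end 0.0
16 6 x -0.119 0.205 dmax 0.0592 th 0.345 end 0.0
16 8 x -0.127 0.205 dmax 0.0539 th 0.345 end 0.0
16 10 x -0.074 0.253 dmax 0.06 th 0.345 end 0.0
16 12 x -0.004 0.323 dmax 0.0565 th 0.345 end 0.0
16 14 x 0.019 0.333 dmax 0.0554 th 0.345 end 0.0
20 0 x 0.018 0.205 dmax 0.0379 th 0.294 end 0.0
20 2 x -0.069 0.205 dmax 0.0488 th 0.341 end 0.0
20 4 x -0.159 0.205 dmax 0.0544 
[... 818 characters left out ...]
max 0.0295 th 0.345 end 0.0
32 8 x -0.052 0.205 dmax 0.0307 th 0.345 end 0.0
32 10 x -0.009 0.209 dmax 0.029 th 0.345 end 0.0
32 12 x 0.003 0.244 dmax 0.0306 th 0.345 end 0.0
32 14 x 0.008 0.298 dmax 0.0282 th 0.345 end 0.0
40 0 x -0.054 0.205 dmax 0.0274 th 0.327 end 0.0
40 2 x -0.132 0.205 dmax 0.0323 th 0.344 end 0.0
40 4 x -0.132 0.219 dmax 0.0311 th 0.345 end 0.0
40 6 x -0.076 0.266 dmax 0.0267 th 0.345 end 0.0
40 8 x -0.022 0.326 dmax 0.0301 th 0.345 end 0.0
40 10 x -0.001 0.345 dmax 0.0325 th 0.345 end 0.0
40 12 x 0.003 0.286 dmax 0.0292 th 0.345 end 0.0
40 14 x 0.006 0.205 dmax 0.0206 th 0.345 end 0.0<stdin>:9: RuntimeWarning: Mean of empty slice.
  ret = ret.dtype.type(ret / rcount)
```

Run:
```python
from plan import *
ts=sensors.sense()["time"]
d=plan(-.12,-.323,11,ts,.207,20,lag=.05);print((d*1000).round(1).tolist(),np.cumsum(d).min(),np.cumsum(d).max())
tt,th=sim(-.12,-.323,11,ts,np.round(d,4),lag=.05);print(abs(th[tt>ts]).max(),abs(th[-40:]).max())
```

```text
[17.4, 29.2, 34.4, 33.0, 25.8, 14.7, 1.7, -10.7, -20.3, -25.4, -25.2, -19.7, -9.8, 2.8, 15.9, 27.0, 33.9, 35.1, 29.6, 17.6] 0.017413257622569473 0.207
0.3061622706613955 0.00017529875090748805
```

Call:
apply_moves(
  targets=[
    [0,-17.4,0,0,0,0,1],
    [0,-29.2,0,0,0,0,1],
    [0,-34.4,0,0,0,0,1],
    [0,-33,0,0,0,0,1],
    [0,-25.8,0,0,0,0,1],
    [0,-14.7,0,0,0,0,1],
    [0,-1.7,0,0,0,0,1],
    [0,10.7,0,0,0,0,1],
    [0,20.3,0,0,0,0,1],
    [0,25.4,0,0,0,0,1],
    [0,25.2,0,0,0,0,1],
    [0,19.7,0,0,0,0,1],
    [0,9.8,0,0,0,0,1],
    [0,-2.8,0,0,0,0,1],
    [0,-15.9,0,0,0,0,1],
    [0,-27,0,0,0,0,1],
    [0,-33.9,0,0,0,0,1],
    [0,-35.1,0,0,0,0,1],
    [0,-29.6,0,0,0,0,1],
    [0,-17.6,0,0,0,0,1],
  ],
)

```text
time: 14.58
tool_pos: [630.3, 85.7, 270.9]
tcp_rot: [180.0, -0.2, 0.9]
ft_force: [3.5, -0.9, 5.3]
finger_gap: 31.8
grip_force: 62.4
```

```bash
cat > go2.py <<'E'
from sw import *
import sys
tag=sys.argv[1];n=int(sys.argv[2])
if not glob.glob(f"fr_{tag}_*"):record(n,tag)
s=sensors.sense();print(s["time"],s["tool_pos"],s["ft_force"],s["tcp_rot"])
g=s["tool_pos"][:2];ref=cv2.imread("pics/scene0.png");T,F=load(tag)
o=np.array([(t,*angle(f,g,ref,(632.5,-121.5),-.3,np.arange(-275,-90,3.))) for t,f in zip(T,F)]);print(o[:,1:].round(3).tolist())
k=o[:,2]>.9;t0=np.ceil(T[-1]);print(t0);sl,e=fit(o[k,0],o[k,1],t0,3.163);print(sl,e,"amp",np.hypot(*sl[:2]))
cv2.imwrite(f"pics/fr_{tag}.png",cv2.resize(F[-1][130:290,180:450],None,fx=2.9,fy=2.9,interpolation=cv2.INTER_CUBIC))
E
python3 go2.py B 24
```

```text
15.775 [630.37333046  84.33825017 270.88417625] [3.20940124 0.87084424 6.12313558] [ 1.79999277e+02 -1.74083467e-01  8.40442014e-01]
[[0.016, 0.406], [0.032, 0.302], [0.036, 0.353], [0.041, 0.376], [0.044, 0.38], [0.047, 0.382], [0.05, 0.377], [0.051, 0.375], [0.051, 0.379], [0.049, 0.381], [0.047, 0.385], [0.044, 0.388], [0.038, 0.398], [0.033, 0.404], [0.024, 0.415], [0.014, 0.43], [0.002, 0.453], [-0.011, 0.496], [-0.022, 0.533], [-0.03, 0.583], [-0.037, 0.632], [-0.043, 0.676], [-0.048, 0.713], [-0.052, 0.741]]
16.0
[0. 0. 0.] nan amp 0.0
  ret = _var(a, axis=axis, dtype=dtype, out=out, ddof=ddof,
  arrmean = um.true_divide(arrmean, div, out=arrmean,
  ret = ret.dtype.type(ret / rcount)
```

View pics/fr_B.png

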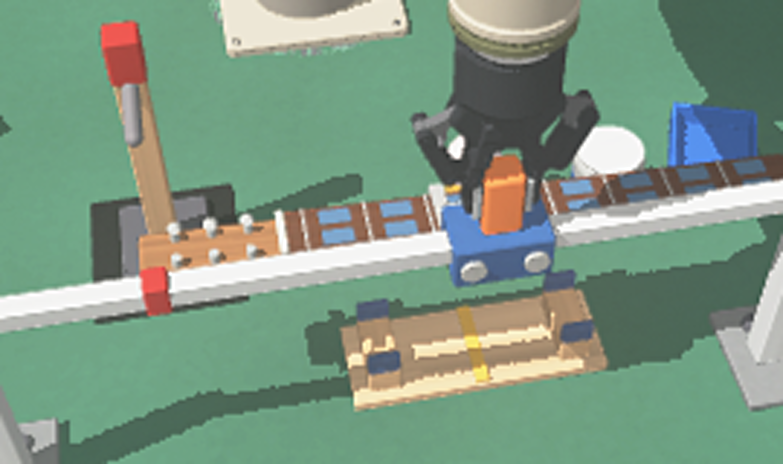

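The robot-side half of the fingerboard is visible past the rail on both sides, as are the cradle and its yellow bar at crop (472,310)–(483,378). I'll track the swing relative to one of these frames, using only the visible parts.

```bash
cat > go3.py <<'E'
import sw; from sw import *
import sys
tag,n,TR=sys.argv[1],int(sys.argv[2]),float(sys.argv[3])
if not glob.glob(f"fr_{tag}_*"):record(n,tag)
s=sensors.sense();print("t",s["time"],s["tool_pos"],s["ft_force"])
sw.grid=lambda ys:(lambda X,Y:np.c_[X.ravel(),Y.ravel(),np.full(X.size,-10.)])(*np.meshgrid(np.arange(-24,3,2.),ys))
gB=(630.4,84.3);ref=load("B")[1][-1];T,F=load(tag);g=gB if tag=="B" else s["tool_pos"][:2]
Y=np.r_[np.arange(-270,-75,3.),np.arange(95,270,3.)]
o=np.array([(t,*angle(f,g,ref,gB,TR,Y,np.arange(-.15,.151,.01))) for t,f in zip(T,F)]);print(o[:,1].round(3).tolist(),o[:,2].min().round(2))
t0=np.round(T[-1]);k=o[:,0]>T[0]+.1;sl,e=fit(o[k,0],o[k,1],t0,3.163);print("t0",t0,sl,e,"amp",np.hypot(*sl[:2]))
E
python3 go3.py B 24 -0.05
```

```text
t 15.775 [630.37333046  84.33825017 270.88417625] [3.20940124 0.87084424 6.12313558]
[0.011, 0.021, 0.027, 0.032, 0.036, 0.04, 0.043, 0.044, 0.044, 0.043, 0.04, 0.036, 0.031, 0.026, 0.019, 0.011, 0.003, -0.005, -0.014, -0.022, -0.03, -0.038, -0.045, -0.05] 0.87
t0 16.0 [-0.05235184  0.00979455 -0.0087774 ] 0.00034340184146564 amp 0.053260196444724815
```

Run:
```python
from plan import *
d=np.array([17.4,29.2,34.4,33,25.8,14.7,1.7,-10.7,-20.3,-25.4,-25.2,-19.7,-9.8,2.8,15.9,27,33.9,35.1,29.6,17.6])/1000
for lag in np.arange(0,.13,.02):
    tt,th=sim(-.12,-.323,11,12.075,d,lag=lag);k=tt>15;print(lag.round(2),fit(tt[k],th[k],16.,W)[0].round(3))
ts=sensors.sense()["time"]
for n in(10,12,14,16):
  for lag in(.05,.1):
    x=plan(-.0524,.0098,16,ts,.0022,n,lag=lag);print(n,lag,(x*1000).round(1).tolist())
```

```text
0.0 [-0.047  0.028 -0.   ]
0.02 [-0.029  0.016 -0.   ]
0.04 [-0.01   0.005 -0.   ]
0.06 [ 0.01  -0.005 -0.   ]
0.08 [ 0.03  -0.013 -0.   ]
0.1 [ 0.05  -0.021 -0.   ]
0.12 [ 0.071 -0.026 -0.   ]
10 0.05 [-6.0, -8.9, -8.8, -6.1, -1.9, 2.9, 6.9, 9.2, 9.0, 5.9]
10 0.1 [-8.2, -10.7, -8.9, -4.4, 1.0, 5.7, 8.5, 8.8, 6.9, 3.5]
12 0.05 [-7.1, -9.7, -8.7, -5.3, -0.7, 3.6, 6.7, 8.0, 7.4, 5.2, 2.5, 0.3]
12 0.1 [-8.0, -10.5, -8.8, -4.4, 0.8, 5.4, 8.3, 8.8, 7.1, 4.0, 0.7, -1.2]
14 0.05 [-6.0, -8.6, -8.1, -5.4, -1.5, 2.6, 5.9, 7.8, 7.9, 6.4, 3.8, 0.8, -1.5, -2.1]
14 0.1 [-6.2, -8.6, -7.8, -4.7, -0.4, 3.8, 7.0, 8.5, 8.1, 6.0, 2.8, -0.5, -2.9, -3.0]
16 0.05 [-4.4, -6.5, -6.4, -4.6, -1.7, 1.6, 4.6, 6.7, 7.6, 7.0, 5.2, 2.6, -0.3, -2.6, -3.7, -2.9]
16 0.1 [-4.2, -6.1, -5.8, -3.8, -0.8, 2.6, 5.4, 7.2, 7.7, 6.7, 4.5, 1.6, -1.4, -3.7, -4.5, -3.4]
```

Run:
```python
from plan import *
x=plan(-.0524,.0098,16,sensors.sense()["time"],.0022,14,lag=0.0);print((x*1000).round(1).tolist())
```

```text
[-5.7, -8.3, -8.2, -6.0, -2.5, 1.4, 4.7, 6.9, 7.6, 6.7, 4.7, 2.1, -0.1, -1.1]
```

Call:
apply_moves(
  targets=[
    [0,5.7,0,0,0,0,1],
    [0,8.3,0,0,0,0,1],
    [0,8.2,0,0,0,0,1],
    [0,6,0,0,0,0,1],
    [0,2.5,0,0,0,0,1],
    [0,-1.4,0,0,0,0,1],
    [0,-4.7,0,0,0,0,1],
    [0,-6.9,0,0,0,0,1],
    [0,-7.6,0,0,0,0,1],
    [0,-6.7,0,0,0,0,1],
    [0,-4.7,0,0,0,0,1],
    [0,-2.1,0,0,0,0,1],
    [0,0.1,0,0,0,0,1],
    [0,1.1,0,0,0,0,1],
  ],
)

```text
time: 17.52
tool_pos: [630.3, 86.6, 270.8]
tcp_rot: [180.0, -0.2, 0.8]
ft_force: [3.0, 0.7, 6.0]
finger_gap: 31.5
grip_force: 62.4
```

```bash
python3 go3.py C 24 -0.041
python3 - <<'E'
from h import *
# centring check: scene bar & grip, top
a=optics.snapshot("top")[:,:,::-1].copy();b=optics.snapshot("scene")[:,:,::-1].copy();cv2.imwrite("pics/t5.png",a);cv2.imwrite("pics/s5.png",b)
f=lambda x:cv2.resize(x,None,fx=4,fy=4,interpolation=cv2.INTER_CUBIC)
cv2.imwrite("pics/c5.png",np.hstack([f(a[130:225,235:340]),f(b[175:270,295:390])]))
E
```

```text
t 18.725 [630.34175942  86.43297101 270.86632199] [ 2.56572876 -0.28549251  5.2965716 ]
[-0.0, 0.0, 0.001, 0.001, 0.002, 0.002, 0.002, 0.003, 0.003, 0.003, 0.003, 0.003, 0.003, 0.002, 0.002, 0.002, 0.002, 0.001, 0.001, 0.0, -0.0, -0.001, -0.002, -0.002] 0.99
t0 19.0 [-0.00330754 -0.00014064 -0.00031741] 9.641535608406564e-05 amp 0.003310527303050806
```

View pics/c5.png

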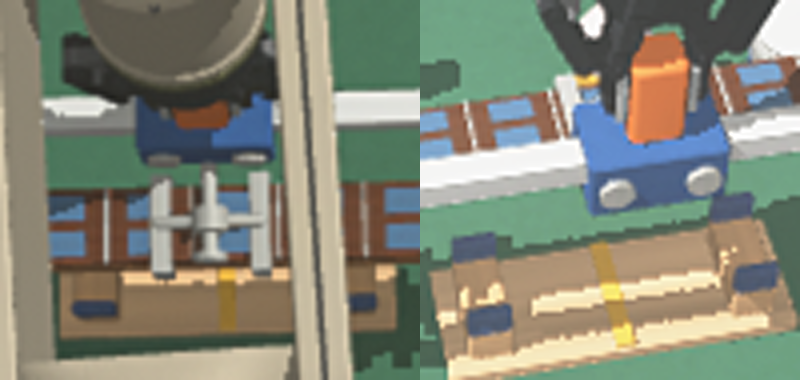

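The left half of the crop is the top view, with the hanger pin at about (209,215) and the bar at (228,300). The right half is the scene view, with the bar running from (182,247) to (203,345).

Run:
```python
from h import *
t=lambda u,v:(235+(u+.5)/4-.5,130+(v+.5)/4-.5);s=lambda u,v:(295+(u+.5)/4-.5,175+(v+.5)/4-.5)
print("pin top",ray(cal["top"],t(209,215),215).round(1),"bail mid",ray(cal["top"],t(211,215),205).round(1))
for z in(8,12,16):print(z,"bar top",[ray(cal["top"],t(*q),z).round(1) for q in((228,285),(228,325))],"board ends",[ray(cal["top"],t(*q),z).round(1) for q in((61,338),(396,330))],"bar scene",[ray(cal["scene"],s(*q),z).round(1) for q in((182,247),(203,345))])
# scene: trolley body lower front (+x face) edges centre; predict grip-front-face projections
g=np.array([630.3,86.4]);y=.0125
P=box(g[0],g[1],317,y,30,32,60);print("grip proj scene",(proj(cal["scene"],P)).round(1).tolist())
print("pred pin top px",proj(cal["top"],[[570.3,85.65,215]]),"bar tri",tri([(cal["top"],t(228,305)),(cal["scene"],s(190,285))]))
```

```text
pin top [573.1  83.8 215. ] bail mid [574.9  83.2 205. ]
8 bar top [array([560.2,  82.5,   8. ]), array([531.4,  82.6,   8. ])] board ends [array([523.6, 201.3,   8. ]), array([526.3, -37.1,   8. ])] bar scene [array([526.3,  89.4,   8. ]), array([609.7,  86.2,   8. ])]
12 bar top [array([559.6,  82.3,  12. ]), array([530.9,  82.4,  12. ])] board ends [array([523.1, 200.7,  12. ]), array([525.8, -36.9,  12. ])] bar scene [array([529.2,  88.7,  12. ]), array([612.3,  85.4,  12. ])]
16 bar top [array([559. ,  82.1,  16. ]), array([530.4,  82.3,  16. ])] board ends [array([522.7, 200.1,  16. ]), array([525.4, -36.7,  16. ])] bar scene [array([532.2,  87.9,  16. ]), array([614.9,  84.7,  16. ])]
grip proj scene [[344.2, 183.5], [343.3, 201.9], [358.6, 181.4], [357.0, 199.9], [347.4, 193.5], [346.3, 211.9], [362.1, 191.3], [360.3, 209.7]]
pred pin top px [[286.10901524 184.53969797]] bar tri (array([548.403679  ,  87.03507402,  -7.18231997]), np.float64(5.378371921895935))
```

The swing is down to 3 mrad, and the pivot is within about 1 mm of the bar. I'll hold for over 3 s and then release.

Call:
apply_moves(
  targets=[
    [0,0,0,0,0,0,1],
    [0,0,0,0,0,0,1],
    [0,0,0,0,0,0,1],
    [0,0,0,0,0,0,1],
    [0,0,0,0,0,0,1],
    [0,0,0,0,0,0,1],
    [0,0,0,0,0,0,1],
    [0,0,0,0,0,0,1],
    [0,0,0,0,0,0,1],
    [0,0,0,0,0,0,1],
    [0,0,0,0,0,0,1],
    [0,0,0,0,0,0,1],
    [0,0,0,0,0,0,1],
    [0,0,0,0,0,0,1],
    [0,0,0,0,0,0,1],
    [0,0,0,0,0,0,1],
    [0,0,0,0,0,0,1],
    [0,0,0,0,0,0,1],
    [0,0,0,0,0,0,1],
    [0,0,0,0,0,0,1],
  ],
)

```text
time: 21.32
tool_pos: [630.3, 86.4, 270.9]
tcp_rot: [180.0, -0.2, 0.8]
ft_force: [2.1, 0.3, 6.5]
finger_gap: 31.7
grip_force: 62.4
```

Call:
apply_moves(
  targets=[
    [0,0,0,0,0,0,1],
    [0,0,0,0,0,0,1],
    [0,0,0,0,0,0,1],
    [0,0,0,0,0,0,1],
    [0,0,0,0,0,0,1],
    [0,0,0,0,0,0,1],
    [0,0,0,0,0,0,1],
    [0,0,0,0,0,0,1],
    [0,0,0,0,0,0,0.55],
    [0,0,0,0,0,0,0.4],
    [0,0,0,0,0,0,0.2],
    [0,0,0,0,0,0,0],
    [0,0,0,0,0,0,0],
    [0,0,0,0,0,0,0],
    [0,0,-10,0,0,0,0],
    [0,0,-25,0,0,0,0],
    [0,0,-40,0,0,0,0],
    [0,0,-40,0,0,0,0],
    [0,0,-15,0,0,0,0],
    [0,0,0,0,0,0,0],
  ],
)

```text
time: 23.82
tool_pos: [629.9, 86.6, 400.6]
tcp_rot: [-180.0, -0.1, 0.9]
ft_force: [0.4, -0.0, 0.2]
finger_gap: 85.1
grip_force: 0.0
```

```bash
sed 's/s\["tool_pos"\]\[:2\]/(630.3,86.4)/' go3.py > go4.py; python3 go4.py D 20 -0.041
python3 - <<'E'
from h import *
a=cv2.imread("pics/s5.png");b=optics.snapshot("scene")[:,:,::-1]
# trolley shift between held/released: match blue trolley front
T=a[215:232,340:372].copy();R=cv2.matchTemplate(b[205:245,325:390].copy(),T,cv2.TM_CCOEFF_NORMED);print(cv2.minMaxLoc(R),"expect (15,10)")
E
```

```text
t 24.825 [629.47819675  86.5391805  399.40989593] [-0.41033802 -0.57565245  1.24858556]
[0.001, 0.001, 0.001, 0.001, 0.001, 0.0, 0.0, -0.0, -0.0, -0.001, -0.001, -0.002, -0.002, -0.003, -0.003, -0.004, -0.004, -0.004, -0.005, -0.005] 0.97
t0 25.0 [-0.00300781  0.00078435 -0.00220232] 8.044498238601975e-05 amp 0.0031083948482719236
(-0.17931437492370605, 0.9996021389961243, (17, 22), (15, 10)) expect (15,10)
```

The trolley hasn't moved since I let go, and the neck hangs still. Handing in.

```bash
python3 -c "
from bench import r
print(r.hand_in())"
```

```text
the job is handed in; nothing more can be done
None
```

The job is handed in: the prop stands upright on the mat, and the neck hangs over the yellow bar within about 1–2 mm by my camera measurements, with about 3 mrad of swing left; it was held for over 3 s, then released at about 22.5 s. The prop tilted about 18° in the grip as I pulled it out, which I corrected before standing it on the mat; hand-in returned no verdict.

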